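# Put a negative carrier away in its case over an interleaf board

## Robot

A 6-joint arm with a two-finger parallel gripper is mounted at the origin on a cart in front of the work surface, level with it; the furniture and walls round the work are solid. World frame = base frame: x ahead of the robot, y to its left, z up, the work surface at z = 0. Lengths are in m, angles in rad, forces in N, time in s.
With the tool pointing down it reaches from about 0.225 to 0.875 m from the base axis. Payload 3.4 kg.
Tool frame: the origin (TCP) lies at the very end of the fingers, on their centre line; the grasp point (between the pads) lies 19 mm behind it; z points along the fingers, y is the line along which they close (so a half turn about z gives the same grasp; the last joint's range is limited). The gripper opens to 85 mm and grips with 20 to 120 N. Pads are 22 mm wide; open, the fingers measure 114 mm over their backs; the gripper's body (76 mm by 85 mm) begins 54 mm behind the grasp point. The pads swing forward as they close: fully open they stand 13 mm farther back than shut.
Start: joints at [1.028, 0.276, 1.505, -0, 1.361, -0.121], TCP at [0.235, 0.525, 0.231] pointing down, gripper open.
Joint ranges: [-2.89, 2.89], [-0.75, 2.08], [0.22, 2.7], [-1.18, 4.32], [0.11, 2.71], [-2.7, 2.7]. Speed limits (rad/s): [2.57, 2.57, 3.14, 3.14, 3.14, 3.14].

## Interface

Orientations are given as a unit quaternion [w, x, y, z].
In Python, from rig import readout, vision, manip gives the robot as it stands.
- The arm moves only by the shell command python3 -m handwheel 'ROWS' [FORCE]. ROWS is JSON, a list of rows, each a list of 3 entries, a list of its own where there are three numbers: the shift along the tool's x, y, z in mm, then the turn, a rotation vector about the tool's x, y, z in units of 6 degrees (1.0 is 6 degrees), then the closure, from -1 (fully open) to 1 (shut), so that 0 is half open. A call has 1 to 20 rows; each row shifts and turns the commanded pose from where the row before left it, along the tool's axes as they then stand; what a row does not reach is not made up. A row lasts 1/8 s, in which the tool goes at most 62.5 mm and 10.7 degrees, less where a joint would pass 70% of its speed; a pose out of reach is approached as far as the arm can. A call is refused whole if a number of a shift passes 62.5 or a number of a turn 1, either way. A call with a gripper value outside its range is refused whole. The fingers move at their own pace and stop on an object; FORCE is the grip in N (left out, the last holds). Time passes only in rows, so rows that do not move let the fingers close. It gives the time, the measured TCP pose, the force, the opening and the grip force at its end, in the units of the state.
- readout.get_state(): the state, without advancing time (a new reading comes with each control period).
- vision.get_image(name): name is "side" or "top"; returns the picture (384x512x3 uint8, blue, green, red); there is no depth.
- vision.camera_params(name): a dict with "intrinsics" (3x3 intrinsics, pixels), "dist" ([k1, k2, p1, p2, k3] as OpenCV has them; the pictures are not rectified), "rvec" (rotation vector, rad) and "tvec" (3), from world to camera coordinates, as OpenCV has them. Camera axes: x right, y down, z forward; pixel columns grow to the right and rows downward; lengths in m; the calibration is good to about 2 mm. A picture is of the moment at which its call begins. camera_params takes no time and is no camera call.
- manip.sign_off(): hands the job in; it is judged then, once.
The state is a dict: "clock": time; "qpos": joint angles; "qd": joint speeds; "effort": joint torques, N m; "position": TCP position; "ee_rot": TCP orientation; "contact_force": force on the tool from outside, world axes, zero at the start; "moment": the same for the moment, N m; "width": finger opening in m; "gripper_force": force on a finger pad.
Only numpy, scipy, OpenCV 4.12 (cv2) and the standard library are available. Lean on these libraries where they do the work, as an engineer would, in place of code of your own. Each camera call takes 0.05 s, during which the arm holds its last target. There are 200 camera calls.

## Task

One negative carrier already lies in the wooden case. Lay the notched interleaf board flat on it, notch round the black grip, then lay the carrier from the sloping light pad on the board, its grip out through the front opening like the first one's, and swing the lid fully shut. The two metal carriers must never touch each other; lay the board and the carrier down rather than drop them, and leave the other things where they are.

Things in the scene. Friction and masses are not known exactly. Their poses are not given: they have to be found in the camera images.
- case: open wooden case, fixed, 113 (x) x 83 (y) x 32 mm. Origin: centre of underside; x from its open front to its hinged back. Floor 5 mm up; inside 105 x 75 mm; walls 4 mm. Long walls open for fingers at |x| < 28. Front: only two corners 18 mm high at |y| > 22 mm; grips stick out between them. Stacked right, origins lie at x, y, z (0, 0, 11) for the board and (-13.5, 0, 17) mm for the upper carrier
- case_lid (a joint): lid hinge angle, rad: 0 shut, more is open; starts at 1.8 to 2.0, leaning back behind the case; stop at 2.2. Stiff hinge (0.1 N m friction): stays where left, must be pushed all the way. Lid 116 mm from hinge to front edge, 85 wide, 6 thick, 90 g; a tab 36 wide adds 7.5 mm at the edge's middle; an 11 mm skirt hangs from the edge when shut, open in the middle for the grips
- lid_hinge (a point): the lid's hinge axis (runs along the case's y), at case x = 56.5, z = 32 mm; axes as the case's
- lid_edge (a point): middle of the lid's front edge, on its outer face; x and y lie in the lid's plane (x points to the hinge), z out of its outer face (up when shut)
- light_pad: black LED pad with a white face, fixed, 160 long, 120 wide, 12 mm thick, sloping 26 degrees on a wire stand. Origin on the worktop below the middle of its front edge; x to its high back. Face from x, z = (0, 15) to (144, 85) mm. Two rubber stops (18 wide, 8 mm high, 25 mm either side of the middle), 35 to 40 mm up the slope, hold the carrier; its grip points down between them
- carrier_top: metal negative carrier with black grip, 0.08 to 0.15 kg, on the sloping pad: plate x -35 to 35, y -37 to 64, 6 mm thick; grip x -9 to 9, y -64 to -34, 9 mm high. Origin on the underside, as these count; y away from the grip, z out of the upper face (tilted 26 degrees on the pad). In the case its y is the case's x
- top_grip (a point): middle of the graspable part of that carrier's grip: y = -53, z = 4.5 mm in the carrier; axes as the carrier's
- carrier_low: the identical carrier that already lies in the case, at about (-13.5, 0, 5) mm there, its y along the case's x. Its plate's top is 11 mm over the worktop, its grip's top 14 mm
- interleaf: stiff brown fibreboard separator flat on the worktop, 100 (x) x 68 (y) x 6 mm, 25 to 50 g. Origin: centre of underside. Thumb cut-outs narrow it to 48 mm (y) for |x| < 20 mm: grasp there. A notch 28 wide, 14 mm deep in the middle of its -x edge clears the lower carrier's grip, which is 3 mm higher than its plate: in the case the board's x is the case's x
- notch (a point): middle of the board's notched edge, x = -50 mm, z = 3 mm in the board; axes as the board's
- marker: bystander: white marker pen, 130 mm long, 22 mm high; leave it alone; origin at the centre of its underside
- scissors: bystander: scissors, 161 mm long, flat; leave it alone; origin at the centre of its underside
- brush: bystander: wooden dust brush, 160 mm long, flat; leave it alone; origin at the centre of its underside
- clip_a: bystander: metal film clip, 52 mm long, 12 mm high; leave it alone; origin at the centre of its underside
- clip_b: bystander: second metal film clip, 52 mm long, 12 mm high; leave it alone; origin at the centre of its underside
- film_tin: bystander: round metal tin, 70 mm across, 41 mm high; leave it alone; origin at the centre of its underside
- dropper: bystander: small dropper bottle, 29 mm across, 101 mm high; leave it alone; origin at the centre of its underside
- film_can: bystander: small film can, 34 mm across, 56 mm high; leave it alone; origin at the centre of its underside

How it is judged:
By the outcome, as a careful person would: the job done as asked, in the order asked, and still so for the second after the job is handed in, with the robot touching nothing.
It also fails if it takes over 69 s, if anything falls off the work surface, if the arm or the gripper's body presses on something with over 40 N, if the wrist force passes 120 N, or if a joint passes its speed limit or range.

## Working session

There is one attempt and no reset: what is moved stays moved. The work goes in short steps, Python scripts to look and compute and a shell command to move; the robot and the scene stay as the last step left them, time stands still between calls to the robot, and variables do not carry over. Pictures are saved under pics/ and viewed, at most 10 in all, crops included, and the job is handed in when it is done.

```bash
mkdir -p pics; ls
python3 - <<'E'
from rig import readout, vision
import cv2,numpy as np
for n in("top","side"):
    im=vision.get_image(n); cv2.imwrite(f"pics/{n}0.png",im)
    p=vision.camera_params(n); R=cv2.Rodrigues(np.array(p["rvec"]))[0]
    print(n,np.round(p["intrinsics"],1).tolist(),p["dist"],(-R.T@np.array(p["tvec"])).round(3),R[2].round(2))
print(readout.get_state())
E
```

```text
pics
top [[477.7, 0.0, 257.8], [0.0, 477.7, 193.3], [0.0, 0.0, 1.0]] [-0.0133157  0.         0.         0.         0.       ] [ 0.406 -0.029  1.368] [ 0.14 -0.02 -0.99]
side [[470.4, 0.0, 256.2], [0.0, 470.4, 184.6], [0.0, 0.0, 1.0]] [-0.1434021  0.         0.         0.         0.       ] [0.452 1.142 0.695] [ 0.1  -0.88 -0.46]
{'clock': 0.1, 'qpos': array([ 1.02801072e+00,  2.76548939e-01,  1.50598450e+00, -1.15502500e-05,
        1.36070613e+00, -1.20995939e-01]), 'qd': array([ 0.00062173, -0.00204385, -0.00115963, -0.00093758,  0.00231449,
        0.00032636]), 'effort': array([ 2.02811323e-03, -4.17703092e+01, -2.46404225e+01,  2.29066991e-04,
        5.69139433e-03,  2.55960714e-05]), 'position': array([0.23516865, 0.52420582, 0.23052519]), 'ee_rot': array([-2.62969978e-04,  2.09333740e-01,  9.77843907e-01, -7.80362095e-04]), 'contact_force': array([ 0.32188339,  0.41097825, -0.17113766]), 'moment': array([ 0.04435701, -0.00106456, -0.00054956]), 'gripper_force': 0.0, 'width': 0.08521285859994433}
```

View pics/top0.png

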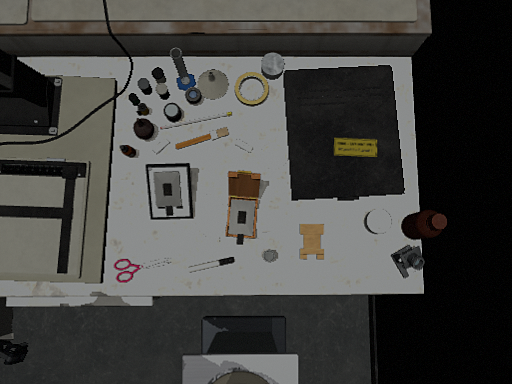

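View pics/side0.png

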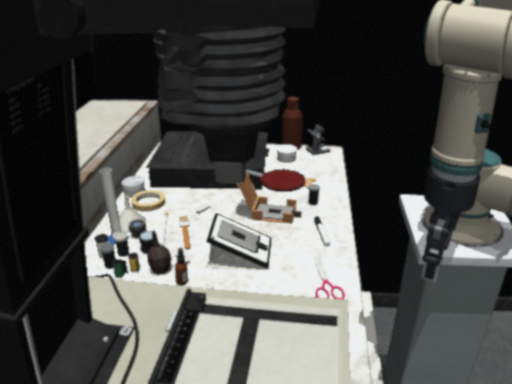

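The top view (robot at the bottom, +x up) shows the light pad with the top carrier at (170,190), the case with the low carrier at (241,217) and its lid behind at (243,185). The interleaf is at (312,241), notched at top and bottom or with a cut-out, and the marker, scissors and small can are nearby. The side view shows the open case at (272,208), the pad at (240,240) and a red disc at (284,180) that hides the board. I need to know where that disc and the black block are.

```bash
cat > h.py <<'E'
import cv2,numpy as np
from rig import readout,vision
from scipy.spatial.transform import Rotation as Ro
P={n:vision.camera_params(n) for n in("top","side")}
def ray(n,uv):
    p=P[n];R=cv2.Rodrigues(np.array(p["rvec"]))[0]
    q=cv2.undistortPoints(np.array(uv,float).reshape(-1,1,2),np.array(p["intrinsics"]),np.array(p["dist"])).reshape(-1,2)
    return -R.T@np.array(p["tvec"]).ravel(), np.c_[q,np.ones(len(q))]@R
def onz(n,uv,z):
    o,d=ray(n,uv); return o+d*((z-o[2])/d[:,2])[:,None]
def proj(n,X):
    p=P[n];return cv2.projectPoints(np.array(X,float).reshape(-1,1,3),np.array(p["rvec"]),np.array(p["tvec"]),np.array(p["intrinsics"]),np.array(p["dist"]))[0].reshape(-1,2)
def tri(a,b):
    o,d=ray("top",[a]);q,e=ray("side",[b]);d,e=d[0],e[0]
    s=np.linalg.lstsq(np.c_[d,-e],q-o,rcond=None)[0]; A=o+d*s[0];B=q+e*s[1]
    return (A+B)/2,np.linalg.norm(A-B)
E
python3 - <<'E'
from h import *
np.set_printoptions(suppress=True,precision=3)
for uv in[(284,180),(200,155),(220,125)]:
    o,d=ray("side",[uv])
    for s in np.linspace(.3,1.8,7): X=o+d[0]*s; print(uv,X,proj("top",X).round()[0])
im=cv2.imread("pics/top0.png"); c=im[145:305,100:350]; cv2.imwrite("pics/c1.png",cv2.resize(c,None,fx=3.2,fy=3.2,interpolation=cv2.INTER_CUBIC)[:600])
im=cv2.imread("pics/side0.png"); c=im[165:285,190:350]; cv2.imwrite("pics/c2.png",cv2.resize(c,None,fx=5,fy=5,interpolation=cv2.INTER_CUBIC)[:600])
E
```

```text
(284, 180) [0.464 0.874 0.558] [-284.  229.]
(284, 180) [0.474 0.652 0.444] [-104.  227.]
(284, 180) [0.484 0.429 0.33 ] [ 38. 226.]
(284, 180) [0.494 0.206 0.216] [152. 225.]
(284, 180) [ 0.504 -0.017  0.102] [245. 224.]
(284, 180) [ 0.514 -0.24  -0.012] [322. 223.]
(284, 180) [ 0.524 -0.463 -0.126] [387. 222.]
(200, 155) [0.518 0.873 0.573] [-287.  196.]
(200, 155) [0.573 0.648 0.471] [-107.  174.]
(200, 155) [0.628 0.424 0.369] [ 36. 157.]
(200, 155) [0.683 0.2   0.268] [152. 143.]
(200, 155) [ 0.738 -0.024  0.166] [248. 132.]
(200, 155) [ 0.793 -0.248  0.064] [327. 122.]
(200, 155) [ 0.848 -0.473 -0.037] [394. 114.]
(220, 125) [0.506 0.862 0.59 ] [-294.  202.]
(220, 125) [0.551 0.63  0.502] [-111.  183.]
(220, 125) [0.596 0.397 0.414] [ 39. 167.]
(220, 125) [0.641 0.164 0.327] [162. 155.]
(220, 125) [ 0.687 -0.069  0.239] [266. 144.]
(220, 125) [ 0.732 -0.301  0.152] [353. 135.]
(220, 125) [ 0.777 -0.534  0.064] [428. 128.]
```

View pics/c1.png

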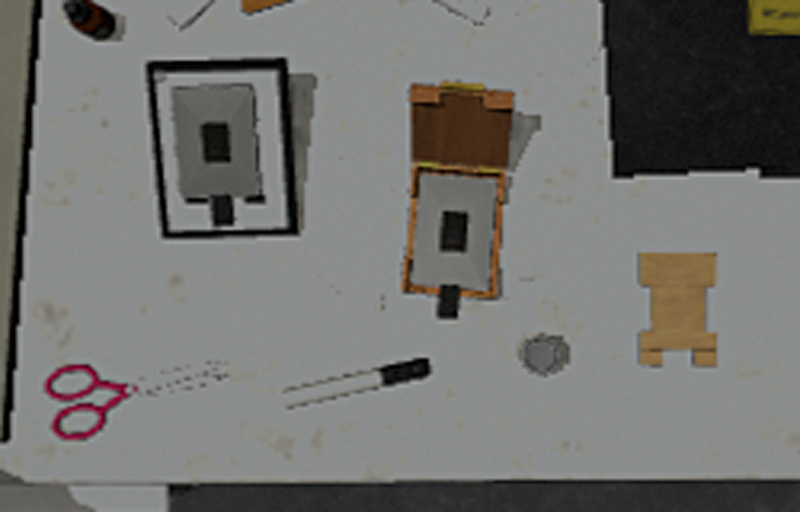

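View pics/c2.png

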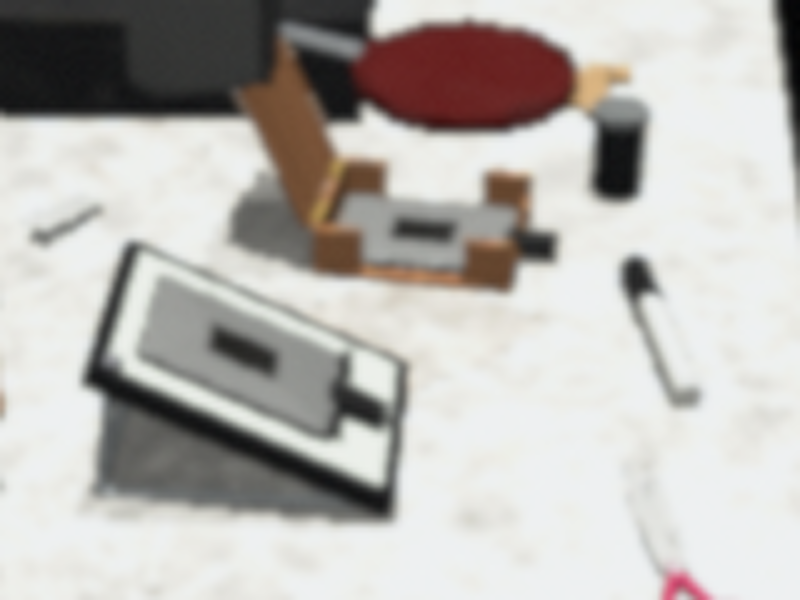

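The disc is the enlarger's red filter, off to the left at y > 0.5 and z > 0.35, so it is clear of the work. In the crops the case front and the board's notch both face the robot. The carrier's grip also points toward the robot. Next I measure the poses.

```bash
cat >> h.py <<'E'
np.set_printoptions(suppress=True,precision=4)
def blob(m,near):
    k,l,s,c=cv2.connectedComponentsWithStats(m.astype(np.uint8),connectivity=4)
    i=1+np.argmin(np.hypot(*(c[1:]-near).T)+1e3*(s[1:,4]<15)); return l==i
def rect(n,m,z,hull=True):
    cs=max(cv2.findContours(m.astype(np.uint8),cv2.RETR_EXTERNAL,cv2.CHAIN_APPROX_NONE)[0],key=len)
    w=onz(n,cs.reshape(-1,2),z)[:,:2]*1000
    (c,s,a)=cv2.minAreaRect(w.astype(np.float32)); return np.array(c),np.array(s),a
def cen(n,m,z):
    v,u=np.nonzero(m); return onz(n,[(u.mean(),v.mean())],z)[0]
E
python3 - <<'E'
from h import *
im=cv2.imread("pics/top0.png"); hsv=cv2.cvtColor(im,cv2.COLOR_BGR2HSV); H,S,V=cv2.split(hsv)
for p in[(312,241),(241,205),(170,180),(241,217),(160,170),(229,205),(240,239),(169,211),(243,188)]: print(p,hsv[p[1],p[0]])
b=blob((S>80)&(V>60),(312,241)); print("board",b.sum(),cen("top",b,.006),*rect("top",b,.006))
g=blob((S<40)&(V>60)&(V<140),(241,205)); print("low plate",g.sum(),rect("top",g,.011))
k=blob((V<50),(240,239)); print("low grip",k.sum(),cen("top",k,.014),np.argwhere(k).min(0),np.argwhere(k).max(0))
k=blob((V<50),(241,217)); print("low window",k.sum(),cen("top",k,.011))
c=blob((S>80)&(V>60),(232,230)); print("case",c.sum(),[np.argwhere(c).min(0),np.argwhere(c).max(0)],rect("top",c,.032))
g=blob((S<40)&(V>60)&(V<140),(170,180)); print("top plate",g.sum(),np.argwhere(g).min(0),np.argwhere(g).max(0))
k=blob((V<50),(168,190)); print("top win",k.sum(),cen("top",k,.055),np.argwhere(k).mean(0)[::-1])
k=blob((V<50),(169,211)); print("top grip",k.sum(),np.argwhere(k).min(0),np.argwhere(k).max(0),np.argwhere(k).mean(0)[::-1])
print("row",V[175:222,169])
E
```

```text
(312, 241) [ 17 126 134]
(241, 205) [ 30   7 110]
(170, 180) [38 11 95]
(241, 217) [12 47 27]
(160, 170) [ 75   4 145]
(229, 205) [ 17 211  64]
(240, 239) [150  22  23]
(169, 211) [10 33 23]
(243, 188) [ 14 175  67]
board 667 [ 0.4646 -0.2042  0.006 ] [ 461.9442 -204.6097] [65.9243 97.2286] 88.91510009765625
low plate 736 (array([530.688 ,  -5.3336]), array([69.1334, 98.7148]), 84.666748046875)
low grip 56 [ 0.4693 -0.0006  0.014 ] [234 237] [243 243]
low window 91 [ 0.5315 -0.0056  0.011 ]
case 80 [array([207, 225]), array([236, 237])] (array([512.7064,  32.7698]), array([85.2546, 31.3476]), 15.909320831298828)
top plate 908 [170 153] [216 183]
top win 104 [0.6052 0.1996 0.055 ] [167.1731 189.1731]
top grip 56 [206 166] [215 172] [169.0714 210.125 ]
row [ 99  97  98  98  96  97 100  92  49   9  17  13  19  16  18  19  14  19
  19  10  41  99  91  87  88  87  85  87  86  89  87  25  23  23  23  21
  23  20  20  11  71 146   0  23  94 151 143]
```

Run:
```python
from h import *
im=cv2.imread("pics/top0.png"); hsv=cv2.cvtColor(im,cv2.COLOR_BGR2HSV); H,S,V=cv2.split(hsv)
print(222)
for r in range(168,246): print(r,"".join(("#" if V[r,c]>85 else "+") if S[r,c]>90 else ("." if V[r,c]>120 else ("g" if V[r,c]>60 else "k")) for c in range(222,266)))
```

```text
222
168 ............................................
169 ............................................
170 .................#..gg......................
171 ......g##ggggg..#############...............
172 ......g#########++++++#######g..............
173 .....g############+#++++++++++####gggg......
174 ......#########+++++++#########+######g.....
175 ......#########++++++++++++++#########g.....
176 ......#########++++++++++++++#########g.....
177 ......g++++++++++++++++++++++#########g.....
178 ......g+++++++++++++++++++++++########g.....
179 ......g+++++++++++++++++++++++++++++++g.....
180 ......g+++++++++++++++++++++++++++++++ggg...
181 ......g+++++++++++++++++++++++++++++++gggggg
182 ......g+++++++++++++++++++++++++++++++gggggg
183 ......g+++++++++++++++++++++++++++++++gggggg
184 ......g++++++++++++++++++++++++++++++kgggggg
185 ......g++++++++++++++++++++++++++++++kgggggg
186 ......g++++++++++++++++++++++++++++++ggggggg
187 ......g++++++++++++++++++++++++++++++ggggggg
188 ......g++++++++++++++++++++++++++++++ggggggg
189 ......g++++++++++++++++++++++++++++++gggggg.
190 ......g+++++++
[... 2025 characters left out ...]
g##gg.........
232 ....#+g..gg.gggg..g.ggggggggggg+#gg.........
233 ....#++ggggggg.gggggggggggggggg##gg.........
234 ....#+####gggg.gkkkkkgggggg..gg##gg.........
235 ....#+#########+kkkkk+++ggggg.g+#gg.........
236 ....ggggggg####+kkkkk+###########gg.........
237 ............g.gkkkkkk+###########gg.........
238 ...............gkkkkkg..gggggggggg..........
239 ..............gkkkkkkg......................
240 ..............gkkkkkkg......................
241 ..............gkkkkkkg......................
242 ..............gkkkkkk.......................
243 ..............gkkkkk+.......................
244 ...............gggggg.......................
245 ............................................
```

Run:
```python
from h import *
L=onz("top",[(228.2,201),(225.5,230)],.032)*1000;R=onz("top",[(256.6,202),(254.6,230)],.032)*1000
print(L,R)
F=onz("top",[(227,235.8),(252,237.6)],0)*1000; print("front z0",F); print("front z18",onz("top",[(227,235.8),(252,237.6)],.018)*1000)
th=np.radians(-5.2);e=np.array([np.cos(th),np.sin(th)]);n=np.array([-e[1],e[0]])
print("n-mid",(L[:,:2]@n).mean()/2+(R[:,:2]@n).mean()/2,"width",(L[:,:2]@n).mean()-(R[:,:2]@n).mean())
print("plate",np.array([530.7,-5.3])@n,np.array([530.7,-5.3])@e,"front e",(F[:,:2]@e))
# pad frame
im=cv2.imread("pics/top0.png"); S,V=cv2.split(cv2.cvtColor(im,cv2.COLOR_BGR2HSV))[1:]
m=blob(V<60,(150,190)); print(m.sum()); 
for r in range(160,222): print(r,"".join("k" if V[r,c]<60 else ("g" if V[r,c]<120 else ".") for c in range(142,200)))
```

```text
[[574.2513  31.4463  32.    ]
 [492.6942  38.8247  32.    ]] [[571.0378 -48.5134  32.    ]
 [492.2383 -42.4205  32.    ]]
front z0 [[478.1965  36.129    0.    ]
 [472.6566 -35.1927   0.    ]]
front z18 [[477.2509  35.2719  18.    ]
 [471.7839 -35.1115  18.    ]]
n-mid 43.12239639033306 width 80.4370092099163
plate 42.82052299829729 528.9962030205438 front e [472.954 473.901]
111
160 ..........................................................
161 ..........................................................
162 ..........................................................
163 ........................ggggggggggggggggggggkkkg..........
164 ....gkkkkkkkkkkkkkkkkkkkkkkkkkkkkkkkkkkkkkkkkkkk..........
165 ...gkkkkkkkkkkkkkkkkkkkkkkkkkkkkkkkkkkkkkkkkkkkk..........
166 ...gkkkkkkkkkkkkkkkkkkkkkkkkkkkkkkkkkkkkkkkkkkkk..........
167 ...gkkggggkgggggggggggggggggggggggg.........gkkk..........
168 ...gkkg.g...................................gkkkgggggggg..
169 ...gkkgggg..................................gkkkkgggggggg.
170 ...gkkkgg...................................gkkkggggggggg.
171 ....gkg.............g
[... 2487 characters left out ...]
gg.....
211 .......gkk..............gkkkkkk................gkkkgg.....
212 .......gkkg.............gkkkkkk................gkkkgg.....
213 .......gkkg.............gkkkkkkg...............gkkkgg.....
214 ........gkg.............gkkkkkk................gkkkgg.....
215 ........gkg.............gkkgggg................gkkkgg.....
216 ........gkk..............gg.......gggggggggggggkkkkgg.....
217 ........gkkggggkkkkkkkkkkkkkkkkkkkkkkkkkkkkkkkkkkkkg......
218 ........gkkkkkkkkkkkkkkkkkkkkkkkkkkkkkgggggggggggggg......
219 ........ggggggggggggggggggggg........g....................
220 ..........................................................
221 ..........................................................
```

```bash
cat >> h.py <<'E'
def Rd(yaw,tilt=0):
    "tool down, its y along heading yaw+90 (deg), x back to the robot; tilt about y"
    z=np.array([0,0,-1.]);t=np.radians(yaw);x=-np.array([np.cos(t),np.sin(t),0]);R=np.c_[x,np.cross(z,x),z]
    return R@Ro.from_euler("y",tilt,degrees=True).as_matrix()
def go(p,R):
    s=readout.get_state();w=s["ee_rot"];C=Ro.from_quat(np.r_[w[1:],w[0]]).as_matrix()
    print("now",(s["position"]*1000).round(1),"turn units",(np.degrees(Ro.from_matrix(C.T@R).as_rotvec())/6).round(2),"then shift",(R.T@(np.array(p)-s["position"]*1000)).round(1),"F",s["contact_force"].round(1),"w",round(s["width"],4),"t",s["clock"])
CASE=np.array([531.2,-5.2]);TH=-5.
def c2w(x,y,z):
    t=np.radians(TH);return np.array([CASE[0]+x*np.cos(t)-y*np.sin(t),CASE[1]+x*np.sin(t)+y*np.cos(t),z])
E
python3 -c "
from h import *
go([462,-204.6,70],Rd(-1.1))"
```

```text
now [235.2 524.2 230.5] turn units [-0.02 -0.   -3.84] then shift [-240.8 -724.3  160.5] F [ 0.3  0.4 -0.2] w 0.0852 t 0.1
```

```bash
python3 -m handwheel '[[[0,0,0],[0,0,-0.96],-1],[[0,0,0],[0,0,-0.96],-1],[[0,0,0],[0,0,-0.96],-1],[[0,0,0],[0,0,-0.96],-1],[[-18.5,-55.7,0],[0,0,0],-1],[[-18.5,-55.7,0],[0,0,0],-1],[[-18.5,-55.7,0],[0,0,0],-1],[[-18.5,-55.7,0],[0,0,0],-1],[[-18.5,-55.7,0],[0,0,0],-1],[[-18.5,-55.7,0],[0,0,0],-1],[[-18.5,-55.7,0],[0,0,0],-1],[[-18.5,-55.7,0],[0,0,0],-1],[[-18.5,-55.7,0],[0,0,0],-1],[[-18.5,-55.7,0],[0,0,0],-1],[[-18.5,-55.7,30],[0,0,0],-1],[[-18.5,-55.7,60],[0,0,0],-1],[[-18.5,-55.7,60],[0,0,0],-1],[[0,0,0],[0,0,0],-1]]' 40
python3 - <<'E'
from h import *
go([462,-204.6,70],Rd(-1.1))
for n,c in(("top",(180,300,250,380)),("side",(150,230,260,350))):
    im=vision.get_image(n); cv2.imwrite(f"pics/{n}1.png",im)
a=cv2.imread("pics/top1.png")[180:300,240:380];b=cv2.imread("pics/side1.png")[130:250,220:360]
cv2.imwrite("pics/c3.png",cv2.resize(np.hstack([a,b]),None,fx=2.85,fy=2.85,interpolation=cv2.INTER_CUBIC))
E
```

```text
clock: 2.35
position: [0.4503, -0.174, 0.1098]
ee_rot: [-0.003, 0.012, 1.0, 0.002]
contact_force: [-0.3, 0.2, -0.1]
width: 0.0854
gripper_force: 0.0
now [ 450.3 -174.   109.8] turn units [ 0.03 -0.06 -0.04] then shift [-12.3 -30.4  39.8] F [-0.3  0.2 -0.1] w 0.0854 t 2.35
```

View pics/c3.png

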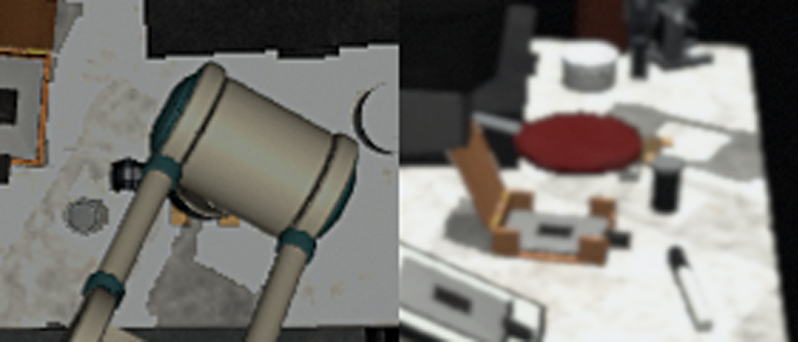

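The arm hides the board in the top view and the red filter hides it in the side view, so I go by the measurement. I will part-close the fingers, come down until they touch, back off a little and close.

```bash
python3 -m handwheel '[[[-6,-15,10],[0,0,0],-0.46],[[-6,-15,20],[0,0,0],-0.46],[[0,0,40],[0,0,0],-0.46],[[0,0,20],[0,0,0],-0.46],[[0,0,8],[0,0,0],-0.46],[[0,0,0],[0,0,0],-0.46],[[0,0,0],[0,0,0],-0.46]]'; python3 -c "
from h import *
go([462,-204.6,-2],Rd(-1.1))"
```

```text
clock: 3.32
position: [0.4642, -0.2032, 0.0166]
ee_rot: [0.001, 0.01, 1.0, -0.001]
contact_force: [0.2, 1.1, -0.1]
width: 0.0624
gripper_force: 0.0
now [ 464.2 -203.2   16.6] turn units [-0.01  0.02 -0.  ] then shift [ 2.2 -1.5 18.6] F [ 0.2  1.1 -0.1] w 0.0624 t 3.325
```

```bash
python3 -m handwheel '[[[1,-1,6],[0,0,0],-0.46],[[0,0,0],[0,0,0],-0.46]]'|sed -n 1,4p; python3 -m handwheel '[[[0,0,3],[0,0,0],-0.46],[[0,0,0],[0,0,0],-0.46]]'|sed -n 2,4p;python3 -m handwheel '[[[0,0,3],[0,0,0],-0.46],[[0,0,0],[0,0,0],-0.46]]'|sed -n 2,4p
```

```text
clock: 3.58
position: [0.462, -0.2037, 0.0095]
ee_rot: [-0.0, 0.01, 1.0, 0.0]
contact_force: [-0.7, 0.3, 0.8]
position: [0.4621, -0.2036, 0.0062]
ee_rot: [-0.0, 0.01, 1.0, 0.0]
contact_force: [-0.8, -0.0, 0.2]
position: [0.462, -0.2036, 0.0032]
ee_rot: [-0.0, 0.01, 1.0, 0.0]
contact_force: [-0.4, 0.9, 0.3]
```

```bash
for i in 1 2 3; do python3 -m handwheel '[[[0,0,2],[0,0,0],-0.46],[[0,0,0],[0,0,0],-0.46]]'|sed -n '2p;4p'; done
```

```text
position: [0.4621, -0.2036, 0.0013]
contact_force: [1.1, 0.3, 0.6]
position: [0.4622, -0.2037, -0.0007]
contact_force: [-0.6, -0.6, -0.6]
position: [0.4621, -0.2037, -0.0027]
contact_force: [0.0, -0.7, -0.2]
```

```bash
for i in 1 2 3; do python3 -m handwheel '[[[0,0,1.5],[0,0,0],-0.46],[[0,0,0],[0,0,0],-0.46]]'|sed -n '2p;4p'; done
```

```text
position: [0.4622, -0.2037, -0.0041]
contact_force: [0.3, -0.5, 0.1]
position: [0.4623, -0.2037, -0.0055]
contact_force: [-0.1, -0.5, 0.2]
position: [0.4623, -0.2037, -0.0057]
contact_force: [-1.6, 1.0, 12.4]
```

Contact at TCP z = -5.6 mm with the fingers 62 mm apart agrees with my finger model. Next I raise, close and lift.

```bash
python3 -m handwheel '[[[0,0,-5],[0,0,0],-0.46],[[0,0,0],[0,0,0],0.4],[[0,0,0],[0,0,0],0.4],[[0,0,0],[0,0,0],0.4],[[0,0,0],[0,0,0],0.4]]' 50;  python3 -m handwheel '[[[0,0,-20],[0,0,0],0.4],[[0,0,-50],[0,0,0],0.4],[[0,0,-20],[0,0,0],0.4],[[0,0,0],[0,0,0],0.4]]'; python3 -c "
from h import *
p=c2w(0,0,95);print(p);go(p,Rd(TH))"
```

```text
clock: 6.2
position: [0.4626, -0.204, -0.0013]
ee_rot: [0.0, 0.01, 1.0, -0.0]
contact_force: [-1.1, 0.3, 8.3]
width: 0.0461
gripper_force: 50.2
clock: 6.7
position: [0.4632, -0.2043, 0.0891]
ee_rot: [0.002, 0.01, 1.0, -0.001]
contact_force: [-0.2, -0.2, -0.5]
width: 0.0461
gripper_force: 51.7
[531.2  -5.2  95. ]
now [ 463.2 -204.3   89.1] turn units [-0.02  0.03  0.65] then shift [-50.4 204.3  -5.9] F [-0.2 -0.2 -0.5] w 0.0461 t 6.7
```

```bash
python3 -m handwheel '[[[0,0,0],[0,0,0.65],0.4],[[-8,40,0],[0,0,0],0.4],[[-16,50,0],[0,0,0],0.4],[[-16,50,0],[0,0,0],0.4],[[-8,40,0],[0,0,0],0.4],[[-2.4,24.3,0],[0,0,0],0.4],[[0,0,0],[0,0,0],0.4],[[0,0,0],[0,0,0],0.4]]'
python3 - <<'E'
from h import *
go(c2w(0,0,95),Rd(TH))
for n in("top","side"): cv2.imwrite(f"pics/{n}2.png",vision.get_image(n))
a=cv2.imread("pics/top2.png")[150:270,180:320];b=cv2.imread("pics/side2.png")[130:250,210:350]
cv2.imwrite("pics/c4.png",cv2.resize(np.hstack([a,b]),None,fx=2.85,fy=2.85,interpolation=cv2.INTER_CUBIC))
E
```

```text
clock: 7.7
position: [0.5295, -0.0051, 0.0868]
ee_rot: [-0.001, 0.044, 0.999, -0.0]
contact_force: [-0.2, -0.5, 0.1]
width: 0.0459
gripper_force: 51.7
now [529.5  -5.1  86.8] turn units [-0.   -0.02 -0.  ] then shift [-1.7  0.  -8.2] F [-0.2 -0.5  0.1] w 0.0459 t 7.7
```

View pics/c4.png

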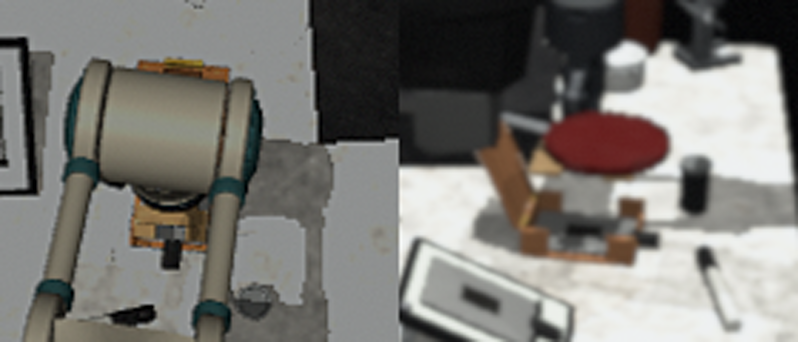

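The top view shows the board's notched edge just above the case, near pixel (240,229). I will measure it there, relative to the board's nominal place in the hand.

Run:
```python
from h import *
im=cv2.imread("pics/top2.png"); H,S,V=cv2.split(cv2.cvtColor(im,cv2.COLOR_BGR2HSV))
for r in range(214,242): print(r,"".join("k" if V[r,c]<50 else ("B" if S[r,c]>165 else "b") if S[r,c]>70 else ("g" if V[r,c]<120 else '.') for c in range(222,262)))
z=94.;p=readout.get_state()["position"][:2]*1000
f=lambda x,y:np.r_[p+np.array(c2w(x,y,0)[:2])-CASE,z]/1000
print(proj("top",[f(-50,34),f(-50,-34),f(-50,14),f(-36,14),f(-36,-14),f(-20,34),f(-20,-34)]))
print(proj("top",[c2w(-56.5,41.5,18)/1000,c2w(-56.5,-41.5,18)/1000]))
```

```text
214 kkggkkgggggggggggggggggggggggggggkbbbbbb
215 kg..gkkkkkkgkgggggggggggggggggggkkbbbbbb
216 g...gkgkkgggkggkkgkkgggggggggggkkkbbbbbb
217 ....gkggkkkkkkkggkkkkkkkkkkggggkkbbggggg
218 .....gkkgkkkkkkkkkkkkkkkkkkkkkkkkgg....g
219 .....bBkkggkkkkkkkkkkkggggkkkkgkkgg....g
220 .....bBbkkkggkggggggggggkkkkkgggkggg..gg
221 .....bB.gkkkkkg....gggkkkkkkgggggggg..gg
222 .....bbbbbbkkkkkkkkkkkkkkkkkggggbgg...gg
223 .....bbbbbbbbbkkkkkkkkkkkbbkgggkggg...gg
224 .....bbbbbbbbbbbbbbbbbbbbbbbbbbkgggg..gg
225 ....gbbbbbbbbbbbbbbbbbbbbbbbbbbkggg...gg
226 ....bbbbbbbbbbbbbbbbbbbbbbbbbbbbggg..ggg
227 ...gbbbbbbbbbbbbbbbbbbbbbbbbbbbkggg...gg
228 ....bbbbbbbbbbbbbbbbbbbbbbbbbbbkggg..ggg
229 ....bbbbbbbbbgggggkggkgbbkkbbbbbggg..ggg
230 ...gbbbbbbbbbggggggggggbbbbbbbbgggg..ggg
231 ....bbbbbbbbbggggggggggbbbbbbbbgggg..ggg
232 ....bbbbbbbbbggggggggggbbbbbbbbggg...ggg
233 ...bbBbbbbbbgggggggggggbbbbbbbbggg...ggg
234 ...bBBBBbbgg.g.gkkgkkggbbbbbbbkggg...ggg
235 ...bbBbBBBBBBBBbkkkkkkbbgggggbgggg...ggg
236 ....ggggbbgbbbBbkkkkkkBBBBBBBBbggg..gggg
237 ..............gkkkkkkkbbbbbbbBbggg..gggg
238 ...............gkkkkkk..g..gggggg...gggg
239 ...............gkkkkkg........ggg...gggg
240 ..............gkkkkkkg........ggg...gggg
241 ..............gkkkkkkg.......gggg...gggg
[[226.6319 232.1321]
 [252.1033 234.2173]
 [234.1244 232.7458]
 [234.5832 227.5021]
 [245.0554 228.3598]
 [227.638  220.9165]
 [253.0257 222.9971]]
[[224.9421 235.3559]
 [254.3103 237.7592]]
```

```bash
python3 -m handwheel '[[[-3.3,0,10],[0,0,0],0.4],[[0,0,25],[0,0,0],0.4],[[0,0,18],[0,0,0],0.4],[[0,0,0],[0,0,0],0.4],[[0,0,0],[0,0,0],0.4]]'|sed -n '1,4p'; for i in 1 2 3; do  python3 -m handwheel '[[[0,0,5],[0,0,0],0.4],[[0,0,0],[0,0,0],0.4]]'|sed -n '2p;4p'; done; python3 -c "
from h import *
go(c2w(1.6,0,10),Rd(TH))
cv2.imwrite('pics/s3.png',cv2.resize(vision.get_image('side')[150:250,215:345],None,fx=6,fy=6,interpolation=cv2.INTER_CUBIC))"
```

```text
clock: 8.43
position: [0.5341, -0.0053, 0.0353]
ee_rot: [0.0, 0.044, 0.999, 0.0]
contact_force: [0.2, -0.5, -0.3]
position: [0.534, -0.005, 0.0303]
contact_force: [-0.5, 0.0, 0.2]
position: [0.5332, -0.0048, 0.0246]
contact_force: [-1.1, -0.1, 0.1]
position: [0.5332, -0.0049, 0.0195]
contact_force: [0.0, -0.1, -0.7]
now [533.2  -4.9  19.5] turn units [ 0.   -0.01 -0.  ] then shift [ 0.4 -0.5  9.5] F [ 0.  -0.1 -0.7] w 0.0459 t 9.175
```

View pics/s3.png

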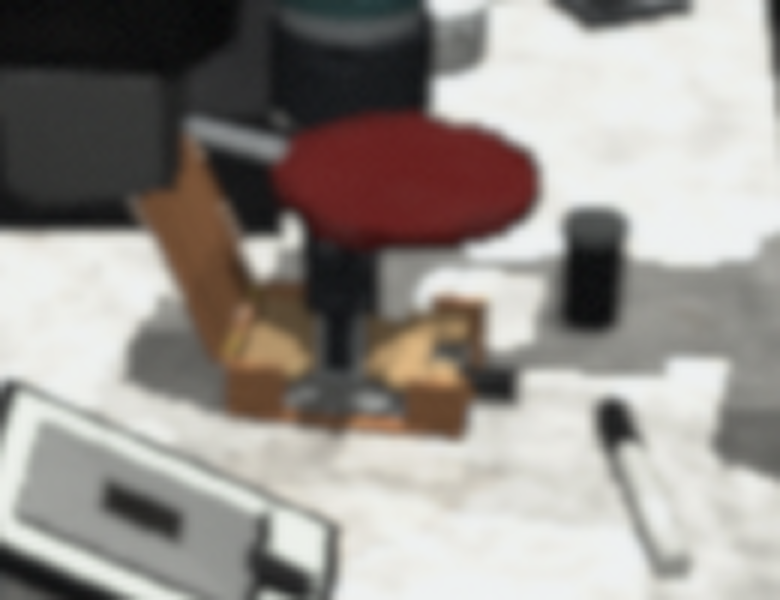

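The board is inside the walls and level, with its notch over the low grip at about (460,350) in the crop. I lower it the rest of the way until it touches.

```bash
python3 -m handwheel '[[[0,0,4],[0,0,0],0.4],[[0,0,2.5],[0,0,0],0.4],[[0,0,0],[0,0,0],0.4]]'|sed -n '2p;4p'; for i in 1 2 3; do  python3 -m handwheel '[[[0,0,1.2],[0,0,0],0.4],[[0,0,0],[0,0,0],0.4]]'|sed -n '2p;4p'; done
```

```text
position: [0.5334, -0.0049, 0.0132]
contact_force: [-0.1, 0.4, 0.5]
position: [0.5336, -0.0049, 0.0123]
contact_force: [0.4, 0.4, 0.7]
position: [0.5336, -0.0049, 0.011]
contact_force: [-0.7, -0.7, 0.5]
position: [0.5338, -0.0049, 0.0101]
contact_force: [-0.3, 0.1, 2.7]
```

```bash
python3 -m handwheel '[[[0,0,0.5],[0,0,0],0.2],[[0,0,0],[0,0,0],-0.1],[[0,0,0],[0,0,0],-0.25],[[0,0,0],[0,0,0],-0.4],[[0,0,0],[0,0,0],-0.45],[[0,0,0],[0,0,0],-0.45]]'|sed -n '1,5p'; python3 -m handwheel '[[[0,0,-15],[0,0,0],-0.45],[[0,0,-50],[0,0,0],-0.45],[[0,0,-60],[0,0,0],-0.8],[[0,0,-40],[0,0,0],-1],[[0,0,0],[0,0,0],-1]]'; python3 -c "
from h import *
go([600,200,160],Rd(0,0))"
```

```text
clock: 11.1
position: [0.5336, -0.0049, 0.0092]
ee_rot: [-0.0, 0.044, 0.999, 0.0]
contact_force: [0.6, 0.4, -0.3]
width: 0.0621
clock: 11.72
position: [0.5362, -0.0052, 0.1793]
ee_rot: [0.005, 0.044, 0.999, -0.0]
contact_force: [0.2, -0.7, -0.3]
width: 0.0855
gripper_force: 0.0
now [536.2  -5.2 179.3] turn units [-0.01  0.09 -0.84] then shift [-63.8 205.2  19.3] F [ 0.2 -0.7 -0.3] w 0.0855 t 11.725
```

Run:
```python
from h import *
bl,br=onz("top",[(145.3,163.6),(189.6,162.7)],.085)*1000
fl,fr=onz("top",[(150,217.2),(192.6,216.6)],.015)*1000
print(bl,br,fl,fr)
for a,b in((br,bl),(fr,fl)): print("w",np.linalg.norm(b-a),np.degrees(np.arctan2(*(b-a)[1::-1]))-0)
for a,b in((fl,bl),(fr,br)): print("len",np.linalg.norm(b-a),np.degrees(np.arctan2(b[1]-a[1],b[0]-a[0])))
O=(fl+fr)/2; yaw=np.radians((np.arctan2(*((bl+br-fl-fr)/2)[1::-1])*180/np.pi)); print("O",O,np.degrees(yaw))
ex=np.array([np.cos(yaw),np.sin(yaw),0])*np.cos(np.radians(26))+np.array([0,0,np.sin(np.radians(26))]);ey=np.array([-np.sin(yaw),np.cos(yaw),0]);nz=np.cross(ex,ey)
def onp(uv,h):
    o,d=ray("top",uv);o=o*1000;P0=O+nz*h;t=((P0-o)@nz)/(d@nz);X=o+d*t[:,None]-P0;return np.c_[X@ex,X@ey]
print("window",onp([(167.2,189.2)],6)); print("grip",onp([(169.07,210.1)],9)); print("stops",onp([(161,207),(179.5,206.5)],8))
print("plate L",onp([(153,176),(155.5,203)],6),"R",onp([(180.3,176),(182.3,203)],6),"top",onp([(156,171.3),(176,170.6)],6),"bot",onp([(160,205.7),(176,205.3)],6),"grip end",onp([(169,215)],9))
```

```text
[671.4752 255.3121  85.    ] [673.5341 134.6489  85.    ] [531.1728 253.476   15.    ] [532.2762 133.0114  15.    ]
w 120.68078560211998 90.9775690821107
w 120.46962887468281 90.52475870147676
len 156.80600628273945 0.7497899679382952
len 157.65941396995552 0.66415813547503
O [531.7245 193.2437  15.    ] 0.7068291326325628
window [[84.2593  4.9248]]
grip [[23.8178  3.3556]]
stops [[ 33.0714  25.4013]
 [ 33.6239 -26.257 ]]
plate L [[122.8223  41.1454]
 [ 44.4781  40.2359]] R [[121.5739 -33.4874]
 [ 43.1457 -34.3778]] top [[136.0172  31.9485]
 [137.0963 -22.6789]] bot [[ 36.2719  28.2994]
 [ 36.6555 -16.3989]] grip end [[9.1987 4.5343]]
```

Run:
```python
from h import *
im=cv2.imread("pics/side0.png"); V=im.max(2)
k=blob(V<70,(238.6,235)); uv=np.argwhere(k).mean(0)[::-1]; print(k.sum(),uv,tri((167.17,189.17),uv))
n=np.array([-np.sin(np.radians(26)),-.012,np.cos(np.radians(26))]); c=np.array([609.4,198.1,53.5])
R=Rd(1.5,-26); print(R[:,2],n)
go(c+n*60,R)
```

```text
44 [238.1591 234.6818] (array([0.6038, 0.1988, 0.0588]), np.float64(0.0016463945260231675))
[ 0.4382  0.0115 -0.8988] [-0.4384 -0.012   0.8988]
now [536.2  -5.2 179.3] turn units [-0.26 -4.24 -1.07] then shift [-15.4 201.3  87.5] F [ 0.2 -0.7 -0.3] w 0.0855 t 11.725
```

```bash
python3 -m handwheel '[[[0,0,0],[-0.05,-0.85,-0.21],-1],[[0,0,0],[-0.05,-0.85,-0.21],-1],[[0,30,0],[-0.05,-0.85,-0.21],-1],[[0,40,0],[-0.05,-0.85,-0.21],-1],[[0,45,0],[-0.06,-0.84,-0.23],-1],[[0,45,0],[0,0,0],-1],[[-8,40,10],[0,0,0],-1],[[-8,0,35],[0,0,0],-1],[[0,0,40],[0,0,0],-1],[[0,0,0],[0,0,0],-1],[[0,0,0],[0,0,0],-1]]'
python3 - <<'E'
from h import *
n=np.array([-np.sin(np.radians(26)),-.012,np.cos(np.radians(26))]); c=np.array([609.,198.5,54])
go(c+n*30,Rd(1.5,-26))
E
```

```text
clock: 13.1
position: [0.5839, 0.1963, 0.1056]
ee_rot: [0.22, -0.013, 0.975, 0.004]
contact_force: [0.4, -0.3, 0.1]
width: 0.085
gripper_force: 0.0
now [583.9 196.3 105.6] turn units [ 0.01 -0.09 -0.  ] then shift [ 0.   1.5 27.4] F [ 0.4 -0.3  0.1] w 0.085 t 13.1
```

```bash
python3 -m handwheel '[[[0,1.5,25],[0,-0.09,0],-1],[[0,0,25],[0,0,0],-1],[[0,0,0],[0,0,0],-1]]'|sed -n '2p;4p'; for i in 1 2; do python3 -m handwheel '[[[0,0,5],[0,0,0],-1],[[0,0,0],[0,0,0],-1]]'|sed -n '2p;4p'; done;  python3 - <<'E'
from h import *
n=np.array([-np.sin(np.radians(26)),-.012,np.cos(np.radians(26))]); c=np.array([609.,198.5,54])
go(c-n*13,Rd(1.5,-26))
E
```

```text
position: [0.6057, 0.1982, 0.0605]
contact_force: [0.1, -0.2, -0.2]
position: [0.6085, 0.1987, 0.057]
contact_force: [-0.3, 0.1, 0.1]
position: [0.6104, 0.1987, 0.0513]
contact_force: [0.8, 0.1, 0.1]
now [610.4 198.7  51.3] turn units [ 0.01  0.   -0.  ] then shift [ 0.1 -0.2 10. ] F [0.8 0.1 0.1] w 0.085 t 13.975
```

```bash
python3 -m handwheel '[[[0,0,4],[0,0,0],-1],[[0,0,0],[0,0,0],-1]]'|sed -n '2p;4p';for i in 1 2 3 4; do python3 -m handwheel '[[[0,0,2],[0,0,0],-1],[[0,0,0],[0,0,0],-1]]'|sed -n '2p;4p'; done
```

```text
position: [0.6121, 0.1987, 0.0473]
contact_force: [0.2, -0.3, -0.5]
position: [0.613, 0.1988, 0.0457]
contact_force: [-0.0, 0.1, 0.5]
position: [0.6139, 0.1989, 0.0445]
contact_force: [-2.5, -0.5, 2.7]
position: [0.614, 0.1989, 0.0443]
contact_force: [-12.2, 0.7, 17.8]
position: [0.6141, 0.1989, 0.0442]
contact_force: [-20.2, 0.9, 31.8]
```

```bash
python3 -m handwheel '[[[0,0,-5],[0,0,0],-1],[[0,0,-5],[0,0,0],-1],[[0,0,0],[0,0,0],-0.75],[[0,0,0],[0,0,0],-0.6],[[0,0,0],[0,0,0],-0.4],[[0,0,0],[0,0,0],-0.2],[[0,0,0],[0,0,0],-0.2]]' 60
python3 - <<'E'
from h import *
n=np.array([-np.sin(np.radians(26)),-.012,np.cos(np.radians(26))]); c=np.array([609.,198.5,54])
go(c-n*13,Rd(1.5,-26))
E
```

```text
clock: 16.1
position: [0.6111, 0.1983, 0.0499]
ee_rot: [0.225, -0.013, 0.974, 0.003]
contact_force: [-6.1, -2.0, 9.3]
width: 0.068
gripper_force: 66.2
now [611.1 198.3  49.9] turn units [ 0.01 -0.   -0.  ] then shift [0.1 0.2 8.4] F [-6.1 -2.   9.3] w 0.068 t 16.1
```

```bash
python3 -m handwheel '[[[0,0,-5],[0,0,0],-0.2],[[0,0,-20],[0,0,0],-0.2],[[0,0,-40],[0,0,0],-0.2],[[0,0,-40],[0,0,0],-0.2],[[0,0,-20],[0,0,0],-0.2],[[0,0,0],[0,0,0],-0.2]]'
python3 - <<'E'
from h import *
go(c2w(0,0,130),Rd(TH))
for n in("top","side"): cv2.imwrite(f"pics/{n}4.png",vision.get_image(n))
a=cv2.imread("pics/top4.png")[140:260,130:270];b=cv2.imread("pics/side4.png")[130:250,210:350]
cv2.imwrite("pics/c5.png",cv2.resize(np.hstack([a,b]),None,fx=2.85,fy=2.85,interpolation=cv2.INTER_CUBIC))
E
```

```text
clock: 16.85
position: [0.5567, 0.1974, 0.163]
ee_rot: [0.226, -0.013, 0.974, 0.004]
contact_force: [0.4, 0.3, -0.7]
width: 0.0676
gripper_force: 69.4
now [556.7 197.4 163. ] turn units [0.27 4.35 1.07] then shift [   7.7 -204.1   33. ] F [ 0.4  0.3 -0.7] w 0.0676 t 16.85
```

View pics/c5.png

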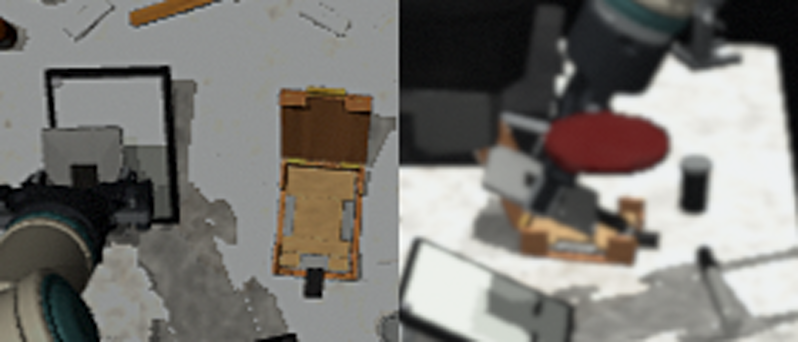

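The carrier is held square by its plate, and the top view shows the board seated neatly, with its notch round the low grip. Next I level the carrier and move it over the case.

```bash
python3 -m handwheel '[[[0,0,0],[0.05,0.87,0.21],-0.2],[[0,0,0],[0.05,0.87,0.21],-0.2],[[0,0,0],[0.06,0.87,0.21],-0.2],[[0,0,0],[0.05,0.87,0.22],-0.2],[[0,0,0],[0.06,0.87,0.22],-0.2],[[2,-44,0],[0,0,0],-0.2],[[2,-50,0],[0,0,0],-0.2],[[2,-50,0],[0,0,0],-0.2],[[2,-44,10],[0,0,0],-0.2],[[0,-16,30],[0,0,0],-0.2],[[0,0,20],[0,0,0],-0.2],[[0,0,0],[0,0,0],-0.2],[[0,0,0],[0,0,0],-0.2]]'
python3 - <<'E'
from h import *
go(c2w(0,0,90),Rd(TH))
im=vision.get_image("top"); cv2.imwrite("pics/top5.png",im); cv2.imwrite("pics/side5.png",vision.get_image("side"))
H,S,V=cv2.split(cv2.cvtColor(im,cv2.COLOR_BGR2HSV))
for r in range(212,256): print(r,"".join("k" if V[r,c]<50 else ("B" if S[r,c]>165 else "b") if S[r,c]>70 else ("g" if V[r,c]<125 else '.') for c in range(218,266)))
p=readout.get_state()["position"]*1000
z=p[2]+7.6+6-1   # plate top guess
f=lambda x,y,dz=0:np.r_[p[:2]+np.array(c2w(x,y,0)[:2])-CASE,z+dz]/1000
print(proj("top",[f(-50.5,35),f(-50.5,-35),f(-77.5,9,3),f(-77.5,-9,3),f(-50,9,3),f(-50,-9,3)]))
E
```

```text
clock: 18.58
position: [0.531, -0.0055, 0.1019]
ee_rot: [-0.001, 0.044, 0.999, -0.001]
contact_force: [0.1, -0.3, -1.1]
width: 0.0679
gripper_force: 69.3
now [531.   -5.5 101.9] turn units [-0.01 -0.02 -0.  ] then shift [-0.1  0.3 11.9] F [ 0.1 -0.3 -1.1] w 0.0679 t 18.575
212 kgggkkgggggggggggggggggggggggggggggggkbbbbbbbkgk
213 kg..kkkkkkkkggggggggggggggggggggggggkkbbbbbbbbkk
214 gg..gkkkkkkkggggkkggggggggggggggggggkkbbbbbbbbkk
215 .....gggkggkkkkgkgggggkkkkkkkggggggkkkbbbbbbbbkk
216 ........ggkgkkkkkkkkkkkkkkkkkkkkkkkkkbbgggggbbkk
217 .........gkkggkkkkkkkkkkkkkkkkkkkkkkkggg..gggbkk
218 ..........gkkkggkkkkkkkkkgggggkkkkkkkggg...gggkk
219 ...........gkkkkggggggggggggkkkkkggkkggggggggggk
220 ..........g.gkkkkkkgggggkkkkkkkkkggkkgggggggggkk
221 ........gggg.ggkkkkkkkkkkkkkkkkkkkggbgggggggggkg
222 .........ggggg.ggkkkkkkkkkkkkgggkkgkgggg.ggggggg
223 .........gggggg..gggggggggggkkgkkggkgggggggggggg
224 ........ggggggggg.........ggkggkkggkgggggggggggg
225 ........ggggggggggggggggggggkkkkkggkgggggggggggg
226 .........gggggggggggggggggggkkkkkggggggg.gggggg.
227 .......gggggggggggggggggggg
[... 932 characters left out ...]
...........................gggggggggggg....
246 .......................ggg.......ggggggggggg....
247 ................................gggggggggggg....
248 ................................ggggggggggg.....
249 ................................ggggggggggg.....
250 ................................ggggggggggg.....
251 ................................gggggggggggg..gg
252 ...............................ggggggggggggg.ggg
253 ................................gggg.ggggggg.ggg
254 ................................ggg...gggggggggg
255 ...............................ggggggggggggggggg
[[225.7313 231.208 ]
 [252.3915 233.3907]
 [234.6995 242.301 ]
 [241.5922 242.8647]
 [235.6174 231.7589]
 [242.4889 232.3215]]
```

```bash
python3 -m handwheel '[[[-1.2,0.3,15],[0,0,0],-0.2],[[0,0,30],[0,0,0],-0.2],[[0,0,20],[0,0,0],-0.2],[[0,0,6],[0,0,0],-0.2],[[0,0,0],[0,0,0],-0.2],[[0,0,0],[0,0,0],-0.2]]'|sed -n '2p;4p'; for i in 1 2 3; do  python3 -m handwheel '[[[0,0,4],[0,0,0],-0.2],[[0,0,0],[0,0,0],-0.2]]'|sed -n '2p;4p'; done
python3 - <<'E'
from h import *
go(c2w(1,0,10),Rd(TH))
a=vision.get_image("top")[180:260,200:280];b=vision.get_image("side")[165:245,230:330]
cv2.imwrite("pics/c6.png",cv2.resize(np.hstack([a,b]),None,fx=4.4,fy=4.4,interpolation=cv2.INTER_CUBIC))
E
```

```text
position: [0.5324, -0.0054, 0.0319]
contact_force: [-0.9, -0.6, -1.7]
position: [0.5316, -0.0053, 0.0273]
contact_force: [-0.7, -0.3, -1.2]
position: [0.5313, -0.0053, 0.0228]
contact_force: [0.8, -0.3, -1.1]
position: [0.5312, -0.0053, 0.0188]
contact_force: [-0.7, 0.1, -1.8]
now [531.2  -5.3  18.8] turn units [-0.01 -0.03 -0.  ] then shift [-1.   0.1  8.8] F [-0.7  0.1 -1.8] w 0.0681 t 20.175
```

View pics/c6.png

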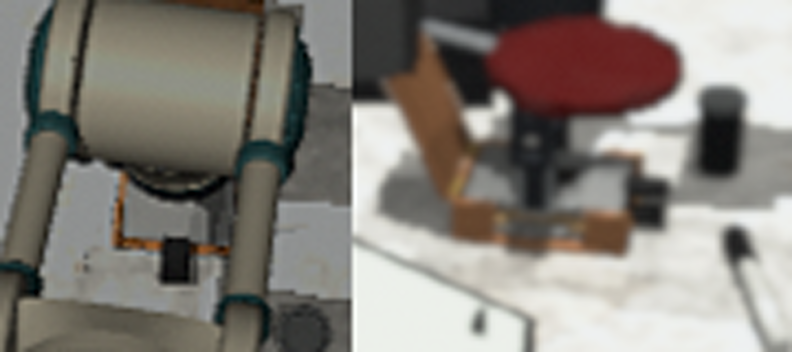

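The carrier is inside the walls with its grip out through the front opening above the first one, and there is no contact force. I lower it the rest of the way.

```bash
python3 -m handwheel '[[[-0.8,0,3],[0,0.03,0],-0.2],[[0,0,3],[0,0,0],-0.2],[[0,0,0],[0,0,0],-0.2]]'|sed -n '2p;4p'; for i in 1 2 3; do  python3 -m handwheel '[[[0,0,1.2],[0,0,0],-0.2],[[0,0,0],[0,0,0],-0.2]]'|sed -n '2p;4p'; done
```

```text
position: [0.5321, -0.0054, 0.0128]
contact_force: [-0.3, 0.1, -1.1]
position: [0.5323, -0.0054, 0.0119]
contact_force: [0.9, -0.6, -1.7]
position: [0.5325, -0.0055, 0.0108]
contact_force: [0.3, 0.6, -0.9]
position: [0.5325, -0.0054, 0.0106]
contact_force: [-1.9, 0.5, 8.0]
```

```bash
python3 -m handwheel '[[[0,0,0.3],[0,0,0],-0.5],[[0,0,0],[0,0,0],-0.65],[[0,0,0],[0,0,0],-0.75],[[0,0,0],[0,0,0],-0.85],[[0,0,0],[0,0,0],-0.95],[[0,0,0],[0,0,0],-0.95]]'|sed -n '1,5p'; python3 -m handwheel '[[[0,0,-10],[0,0,0],-0.95],[[0,0,-45],[0,0,0],-0.95],[[0,0,-60],[0,0,0],-0.95],[[0,0,-60],[0,0,0],0],[[0,0,-20],[0,0,0],1],[[0,0,0],[0,0,0],1]]'
python3 - <<'E'
from h import *
go(c2w(132,0,190),Rd(TH)); cv2.imwrite("pics/top7.png",vision.get_image("top"))
E
```

```text
clock: 22.15
position: [0.5323, -0.0054, 0.0091]
ee_rot: [-0.003, 0.044, 0.999, -0.001]
contact_force: [0.9, 0.3, 0.3]
width: 0.0834
clock: 22.9
position: [0.5345, -0.0054, 0.2068]
ee_rot: [0.0, 0.044, 0.999, -0.001]
contact_force: [-0.3, 0.1, -1.1]
width: 0.0294
gripper_force: 0.0
now [534.5  -5.4 206.8] turn units [-0.01  0.   -0.  ] then shift [-128.7   -0.1   16.8] F [-0.3  0.1 -1.1] w 0.0294 t 22.9
```

```bash
python3 -m handwheel '[[[-30,0,0],[0,0,0],1],[[-45,0,0],[0,0,0],1],[[-40,0,0],[0,0,0],1],[[-14,0,0],[0,0,0],1],[[0,0,0],[0,0,0],1],[[0,0,30],[0,0,0],1],[[0,0,40],[0,0,0],1],[[0,0,24],[0,0,0],1],[[0,0,0],[0,0,0],1],[[0,0,0],[0,0,0],1]]'
python3 - <<'E'
from h import *
go(c2w(60,0,110),Rd(TH))
a=vision.get_image("top")[150:260,190:300];b=vision.get_image("side")[150:260,210:330]
cv2.imwrite("pics/c7.png",cv2.resize(np.hstack([a,b]),None,fx=3.45,fy=3.45,interpolation=cv2.INTER_CUBIC))
E
```

```text
clock: 24.2
position: [0.6612, -0.0166, 0.1109]
ee_rot: [-0.002, 0.044, 0.999, -0.001]
contact_force: [1.0, -0.2, -0.1]
width: 0.0004
gripper_force: 0.0
now [661.2 -16.6 110.9] turn units [-0.01 -0.04 -0.  ] then shift [70.5  0.   0.9] F [ 1.  -0.2 -0.1] w 0.0004 t 24.2
```

View pics/c7.png

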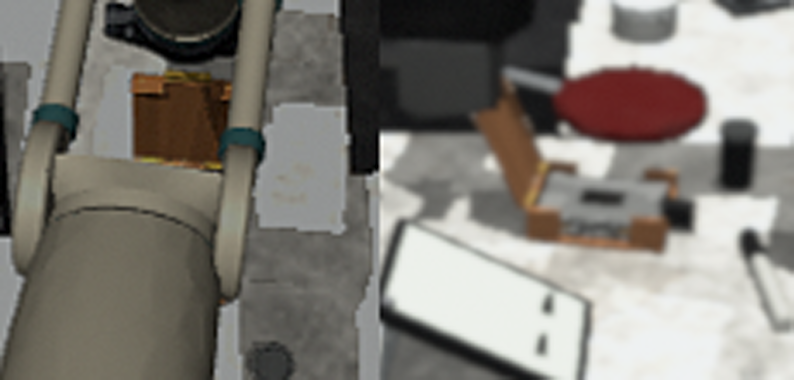

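The carrier lies level on the board with its grip out in front, and the gripper is behind the lid. Next I push the lid over and follow it round.

```bash
python3 -m handwheel '[[[15,0,0],[0,0,0],1],[[15,0,0],[0,0,0],1],[[15,0,0],[0,0,0],1],[[15,0,0],[0,0,0],1],[[10,0,0],[0,0,0],1],[[0,0,0],[0,0,0],1]]'; python3 -m handwheel '[[[16,0,0],[0,0,0],1],[[16,0,0],[0,0,0],1],[[10,0,5],[0,0,0],1],[[10,0,6],[0,0,0],1],[[8,0,9],[0,0,0],1],[[7,0,9],[0,0,0],1],[[0,0,0],[0,0,0],1]]'
python3 - <<'E'
from h import *
go(c2w(-18,0,61),Rd(TH)); b=vision.get_image("side"); cv2.imwrite("pics/side8.png",b); cv2.imwrite("pics/top8.png",vision.get_image("top"))
E
```

```text
clock: 25.05
position: [0.5908, -0.0104, 0.1117]
ee_rot: [-0.001, 0.044, 0.999, -0.001]
contact_force: [1.4, -0.6, 0.7]
width: -0.0001
gripper_force: 0.6
clock: 25.92
position: [0.5232, -0.0044, 0.0801]
ee_rot: [-0.004, 0.044, 0.999, -0.0]
contact_force: [-0.2, -1.0, -0.8]
width: 0.0001
gripper_force: 0.0
now [523.2  -4.4  80.1] turn units [-0.01 -0.08 -0.  ] then shift [ 9.9 -0.1 19.1] F [-0.2 -1.  -0.8] w 0.0001 t 25.925
```

I have used all ten views, so I check the lid's angle numerically from the side picture.

```bash
cat > asc.py <<'E'
from h import *
import sys
im=cv2.imread(sys.argv[1]);H,S,V=cv2.split(cv2.cvtColor(im,cv2.COLOR_BGR2HSV))
for r in range(160,228,2): print(r,"".join("k" if V[r,c]<60 else ("w" if 5<H[r,c]<25 else "r") if S[r,c]>90 else ("g" if V[r,c]<150 else '.') for c in range(232,310)))
def lid(a): 
    a=np.radians(a); return [c2w(56.5-116*np.cos(a)+6*np.sin(a),y,32+116*np.sin(a)+6*np.cos(a))/1000 for y in(42,)]
for a in(0,10,20,30,40,60,90): print(a,proj("side",lid(a)).round(1)[0],end=" ")
E
python3 asc.py pics/side8.png
```

```text
160 kkkkkkkkkkkkkkkkkkkkkkkkkkkkkkkkg....gkkgggggkkkkkkkgggggggggg................
162 kkkkkkkkkkkkkkkkkkkkkkkkkkkkkkkkg.....gggggggkkkkkkgg.........................
164 kkkkkkkkkkkkkkkkkkkkkkkkkkkkkkkkg.....gggg.ggkkkkkkg..........................
166 kkkkkkkkkkkkkkkkkkkkkkkkkkkkkkkgg.....gggggggkkkkkgg..........................
168 kkkkkkkkkkkkkkkkkkkkkkkkkkkkkkkg......ggggggggkkkkgg..........................
170 kkkkkkkkkkkkkgggggggggkkkkkkkkkg.....gggggrrrrrrrrrrrrgggg....................
172 kkkkkkkkkkkkkkggggggggggggggggkggg.ggrrrrrrrrrrrrrrrrrrrrrrrrrrrgg............
174 kkkkkkkkkkkkkkkkkkgggggggggggggrrrrrrrrrrrrrrrrrrrrrrrrrrrrrrrrrrrrrgg........
176 kkkkkkkkkkkkkkkkkkkkkkkkkgggggrrrrrrrrrrrrrrrrrrrrrrrrrrrrrrrrrrrrrrrrrg......
178 kkkkkkkkkkkkkkkkkkkkkkkkkkkkrrrrrrrrrrrrrrrrrrrrrrrrrrrrrrrrrrrrrrrrrrrrg.....
180 kkkkkkkkkkkkkkkkkkkkkkkkkkkkkrrrrrrrrrrrrrrrrrrrrrrrrrrrrrrrrrrrrrrrrrrrg.....
182 kkkkkkkkkkkkkkkkkkkkkkkkkkkkkkrrrrrrrrrrrrrrrrrrrrrrrrrrrrrrrrrrrrrrrrrrg.....
184 kkkkkkkkkkkkkkkkkkkkkkkkkkkkkkkrrrrrrrrrrrrrrrrrrrrrrrrrrrrrrrrrrrrrrrrg......
186 kkkkkkkkkkkkkkkkk
[... 1139 characters left out ...]
.
214 .....................gwwwwwwwwwggggggggggggggggggggwwwwwwwwwwwkkkkkkgg........
216 .....................gwwwwwwwwgggggggggggggggggggggwwwwwwwwwwgggggggg.........
218 ....................ggwwwwwwwwwwwwgggggggggggggggggwwwwwwwwwg.................
220 ..................................ggwwwwwwwwwwwwwwwwwwwwwwwwg.................
222 .....................................................ggggggg..................
224 ..............................................................................
226 ..............................................................................
0 [292.9 211.3] 10 [292.1 204.8] 20 [290.  198.4] 30 [286.6 192.2] 40 [282.1 186.6] 60 [270.1 177.4] 90 [248.2 171.5]
```

The lid is at about 28° and following the push. I continue down.

```bash
python3 -m handwheel '[[[5,0,9],[0,0,0],1],[[5,0,10],[0,0,0],1],[[4,0,8],[0,0,0],1],[[4,0,7],[0,0,0],1],[[4,0,4],[0,0,0],1],[[4,0,2],[0,0,0],1],[[0,0,0],[0,0,0],1]]'|sed -n '2p;4p'; for i in 1 2 3; do  python3 -m handwheel '[[[0,0,1.5],[0,0,0],1],[[0,0,0],[0,0,0],1]]'|sed -n '2p;4p'; done
```

```text
position: [0.4979, -0.0023, 0.0413]
contact_force: [-0.4, 0.1, -1.7]
position: [0.4988, -0.0024, 0.04]
contact_force: [-0.4, -0.3, 0.8]
position: [0.4986, -0.0024, 0.0384]
contact_force: [0.3, 0.2, 0.3]
position: [0.4987, -0.0024, 0.0379]
contact_force: [-0.9, 0.8, 8.7]
```

```bash
python3 -m handwheel '[[[0,0,1.5],[0,0,0],1],[[0,0,0],[0,0,0],1],[[0,0,0],[0,0,0],1]]'|sed -n '2p;4p'; python3 -m handwheel '[[[0,0,-20],[0,0,0],1],[[0,0,-60],[0,0,0],1],[[0,0,-60],[0,0,0],1],[[40,0,-50],[0,0,0],1],[[60,-40,0],[0,0,0],1],[[20,-60,0],[0,0,0],1],[[0,-60,0],[0,0,0],1],[[0,-60,0],[0,0,0],1],[[0,0,0],[0,0,0],1],[[0,0,0],[0,0,0],1]]'
python3 - <<'E'
from h import *
for n in("top","side"): cv2.imwrite(f"pics/{n}9.png",vision.get_image(n))
im=cv2.imread("pics/top9.png");H,S,V=cv2.split(cv2.cvtColor(im,cv2.COLOR_BGR2HSV))
for r in range(190,250,1): print(r,"".join("k" if V[r,c]<50 else ("b" if S[r,c]>70 else ("g" if V[r,c]<125 else '.')) for c in range(218,266)))
t=np.array(cv2.imread("pics/top0.png"),int); d=np.abs(t-im).max(2)
for nm,(u,v) in dict(marker=(210,265),sc=(140,267),can=(270,255),clipa=(162,147),clipb=(243,145),brush=(195,141)).items(): print(nm,d[v-8:v+9,u-12:u+13].mean().round(1))
E
python3 asc.py pics/side9.png|sed -n '14,40p'
```

```text
position: [0.4988, -0.0024, 0.0377]
contact_force: [-3.8, 1.3, 18.7]
clock: 29.28
position: [0.3701, -0.2053, 0.2247]
ee_rot: [-0.003, 0.044, 0.999, 0.0]
contact_force: [-0.3, -0.4, -0.9]
width: -0.0002
gripper_force: 0.0
190 ................................................
191 ................................................
192 ................................................
193 ................................................
194 .............gg.................................
195 ..........gggbbbbbbb............................
196 ..........bbbbbbbbbbbbggg.......bbbbbg..........
197 ..........bbbbbbbbbbbbbbbbbbbbbbbbbbbb..........
198 ..........bbbbbbbbbbbbbbbbbbbbbbbbbbbbbbg.......
199 .........gbbbbbbbbbbbbbbbbbbbbbbbbbbbbbbg.g.....
200 ..........bbbbbbbbbbbbbbbbbbbbbbbbbbbbbbbgg.....
201 .........gbbbbbbbbbbbbbbbbbbbbbbbbbbbbbbggg.....
202 .........gbbbbbbbbbbbbbbbbbbbbbbbbbbbbbbggg.....
203 .........gbbbbbbbbbbbbbbbbbbbbbbbbbbbbbbggg.....
204 .........gbbbbbbbbbbbbbbbbbbbbbbbbbbbbbbgg......
205 ..........bbbbbbbbbbbbbbbbbbbbbbbbbbbbbbgg......
206 .........gbbbbbbbbbbbbbbbb
[... 3518 characters left out ...]
.
214 .....................gwwwwwwwwwggggggggggggggggggggwwwwwwwwwwwwkkkkkg.........
216 .....................gwwwwwwwwwgggggggggggggggggggwwwwwwwwwwwwggggggg.........
218 .....................gwwwwwwwwwwwwwwggggggggggggggwwwwwwwwwwwgg...............
220 ...................................gwwwwwwwwwwwwwwwwwwwwwwwwgg................
222 .....................................................gggggggg.................
224 ..............................................................................
226 ..............................................................................
0 [292.9 211.3] 10 [292.1 204.8] 20 [290.  198.4] 30 [286.6 192.2] 40 [282.1 186.6] 60 [270.1 177.4] 90 [248.2 171.5]
```

```bash
python3 -c "
from rig import manip; print(manip.sign_off())"
```

```text
the job is handed in; nothing more can be done
None
```

The job is handed in at about 29 s: the board lies on the first carrier with its notch round the grip, the second carrier lies on the board with its grip out in front, and the lid is shut against its stop. I saw no sign that the marker, scissors, brush, clips or film can had moved; I didn't check the tin or the dropper.

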